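Bring the mill wheel's oil cup to the top

TASK

The star wheel on the green came mill must be stopped with its red-capped oil cup pointing straight up, ready for oiling. Push the wheel's spokes round with the fingertips, as many as it takes and in either direction, steadily without setting it spinning, until the cup stands straight up, then take the hand away. Do not push on the oil cup itself, and leave everything else on the worktop where it is.

Things in the scene. Friction and masses are not known exactly. Their poses are not given: they have to be found in the camera images.
- mill: green came mill, fixed to the worktop. Origin on the worktop straight below the wheel's hub; x points level from the wheel into the machine (away from the robot, up to 0.3 rad aside), y to the left as the robot sees it, z up. The wheel turns in the plane x = 0. The machine lies behind it, from x = 25 to 130 mm, 60 mm either side of the middle at the foot, 42 mm above that, 172 mm high
- hub (a point): centre of the star wheel's hub, 142 mm above the worktop. Hub: a dark steel drum of 27 mm radius, 26 mm thick.
- star_wheel (a joint): turn of the star wheel, rad: 0 (or any whole turn, 6.283) with the oil cup straight up; grows clockwise as seen from the robot (top going to the robot's right). Turns freely either way, many turns; stays where it is left and does not coast (0.16 N m friction, about 2 N of push at 100 mm from the hub)
- spokes: six straight radial spokes with free ends (no rim), reaching 125 mm from the hub centre: steel rod of 5.5 mm radius, from 70 mm outward a black grip of 8.5 mm radius. Origin at the hub centre; x along the axle, z along the oil cup. Spokes at 30, 90, 150, 210, 270 and 330 degrees from the cup, so with the cup straight up two spokes lie level
- oil_cup: short brass oil cup with a red cap, at most 21 mm thick, standing out radially from the wheel's hub midway between two spokes. Origin at the hub centre, z axis points outward along the cup; its cap ends 62 mm from the hub centre.
- oil_cup_cap (a point): centre of the outer end of the oil cup's red cap, 62 mm from the hub centre
- oil_dropper: upright dropper bottle with a red nozzle, 29x28x90 mm, origin at the centre of its underside
- flux_pot: small round orange pot with a dark green lid, 52 mm across, 30 mm high, origin at the centre of its underside
- pin_tub: small clear round tub with pins in it, 52 mm across, 26 mm high, origin at the centre of its underside
- tape_measure: yellow tape measure, 33x67x50 mm, origin at the centre of its underside
- came_piece: straight grey strip of lead came lying flat, 10x130x8 mm, origin at the centre of its underside, long along its y
- screwdriver: screwdriver with a red handle lying flat, 22x164x23 mm, origin at the centre of its underside, long along its y

How it is judged:
On the way:
1. the fingers push a spoke of the wheel (contact force between the fingers and spokes above 0.5 N), for 0.05 s.
At the end, for the whole second after the job is handed in: The oil cup points straight up within 0.12 rad (7 degrees), the wheel is at rest, and no loose thing lies more than 25 mm from where it was (angle between oil_cup's own z axis and vertical below 0.12 rad and velocity of joint star_wheel between -0.05 and 0.05 rad/s and distance of each of oil_dropper, flux_pot, pin_tub, tape_measure, came_piece, screwdriver from where it was at the start of the episode below 0.025 m); the robot touches nothing.
It fails at once if the oil cup is pushed (more than 3 N) (contact force between any of the fingers, the arm and oil_cup above 3 N).
It fails at once if the wheel is set spinning (faster than 6 rad/s) (velocity of joint star_wheel above 6 rad/s or velocity of joint star_wheel below -6 rad/s).
It fails at once if a bystander is moved or lifted by more than 25 mm (distance of any of oil_dropper, flux_pot, pin_tub, tape_measure, came_piece, screwdriver from where it was at the start of the episode above 0.025 m).
It also fails if it takes over 64 s, if anything falls off the work surface, if the arm or the gripper's body presses on something with over 40 N, if the wrist force passes 120 N, or if a joint passes its speed limit or range.

ROBOT

A 6-joint arm with a two-finger parallel gripper is mounted at the origin on a cart in front of the work surface, level with it; the furniture and walls round the work are solid. World frame = base frame: x ahead of the robot, y to its left, z up, the work surface at z = 0. Lengths are in m, angles in rad, forces in N, time in s.
With the tool pointing down it reaches from about 0.25 to 0.775 m from the base axis. Payload 4 kg.
Tool frame: the origin (TCP) lies midway between the tips of the shut fingers; the grasp point (between the pads) lies 19 mm behind it; z points along the fingers, y is the direction in which the jaws open and shut (so a half turn about z gives the same grasp; the last joint's range is limited). The gripper opens to 94 mm and grips with 3 to 60 N. Pads are 16 mm wide; open, the fingers measure 119 mm over their backs; the gripper's body (75 mm by 177 mm) begins 78 mm behind the grasp point.
Start: joints at [1.084, 0.087, 1.371, -0, 1.684, -0.103], TCP at [0.206, 0.51, 0.206] pointing down, gripper open.
Joint ranges: [-3.1, 3.1], [-0.76, 2.03], [0.27, 2.55], [-1.08, 4.22], [0.17, 2.65], [-2.57, 2.57]. Speed limits (rad/s): [2.79, 2.79, 3.14, 3.14, 3.14, 3.14].

INTERFACE

Orientations are given as [roll, pitch, yaw] about the fixed x, y, z axes, in that order (R = Rz(yaw) Ry(pitch) Rx(roll)).
In Python, from bench import robot, cams gives the robot as it stands.
- The arm moves only by the tool step_arm, never from a script. Its argument "plan" is a list that holds one entry, the list of rows, each a list of 5 numbers: the shift along the world's x, y, z in mm, then the turn about the world's z in rad, then the opening in per cent of the stroke, from 0 (shut) to 100 (fully open). In form: [[[tx, ty, tz, turn, fingers], ...]]. A call has 1 to 8 rows; each row is the pose to reach, as a shift and turn from the pose commanded when the call began; what a row does not reach only later rows make up. A row lasts 1/12 s, in which the tool goes at most 41.7 mm and 7.16 degrees, less where a joint would pass 70% of its speed; a pose out of reach is approached as far as the arm can. A call with a gripper value outside its range is refused whole. The fingers move at their own pace and stop on an object; the grip force is fixed at half the most. Time passes only in rows, so rows that repeat a pose let the fingers close. It gives the time, the measured TCP pose, the force and the opening at its end, in the units of the state.
- robot.get_obs(): the state, without advancing time (a new reading comes with each control period).
- cams.snapshot(name): name is "side" or "top" or "wrist"; returns a dict with "frame" (400x640x3 uint8, red, green, blue), "camera_matrix" (3x3 intrinsics, pixels), "origin" and "attitude" of the camera in the world; the wrist camera has in their place "T_tool_cam" (4x4, takes a point from camera to tool coordinates, whose origin is the TCP and whose axes are the flange's). Camera axes: x right, y down, z forward; pixel columns grow to the right and rows downward; lengths in m; the calibration is good to about 2 mm. The wrist camera is an equidistant fisheye: a pixel r from the principal point sees the ray r / f radians off the axis. A picture is of the moment at which its call begins: read the wrist's pose just before it. There is no depth.
- robot.close_job(): hands the job in, once; it reports no verdict.
The state is a dict: "time": time; "joint_positions": joint angles; "qvel": joint speeds; "joint_torque": joint torques, N m; "tool_pos": TCP position; "ee_rot": TCP orientation; "wrist_force": force on the tool from outside, world axes, zero at the start; "wrist_torque": the same for the moment, N m; "width": finger opening in m.
Only numpy, scipy, OpenCV 4.12 (cv2) and the standard library are available. Lean on these libraries where they do the work, as an engineer would, in place of code of your own. Each camera call takes 0.05 s, during which the arm holds its last target. There are 200 camera calls.

## Working session

There is one attempt and no reset: what is moved stays moved. The work goes in short steps, Python scripts to look and compute and a tool call to move; the robot and the scene stay as the last step left them, time stands still between calls to the robot, and variables do not carry over. Pictures are saved under pics/ and viewed, about 8 in all and at most 12, crops included, and the job is handed in when it is done.

Besides the shell and the picture viewer there is one more tool, called after "Call:" in YAML: its name, and indented under it one key for each argument. step_arm: Moves the arm, as the interface text tells. Its arguments: {"type":"object","properties":{"plan":{"type":"array"}},"required":["plan"]}

```bash
mkdir -p pics; python3 - <<'E'
from bench import robot,cams
import cv2,numpy as np
o=robot.get_obs();print(o['time'],o['tool_pos'],o['ee_rot'],o['width'])
for n in('side','top'):
    s=cams.snapshot(n);cv2.imwrite(f'pics/{n}0.png',s['frame'][...,::-1]);print(n,s['camera_matrix'],s['origin'],s['attitude'])
E
```

```text
0.0 [0.20570555 0.50950254 0.20429683] [-3.13938982e+00 -2.57663337e-04  2.75775709e+00] 0.09387295925048504
side [[519.91745081   0.         318.43078613]
 [  0.         519.91745081 205.46139277]
 [  0.           0.           1.        ]] [-0.16664228  1.16519387  0.89977416] [-2.12708606 -0.010121   -2.59158673]
top [[480.44873751   0.         316.12386571]
 [  0.         480.44873751 200.14038437]
 [  0.           0.           1.        ]] [0.40370644 0.07827203 1.53688712] [-3.07348768  0.01387689 -1.56140413]
```

View pics/side0.png

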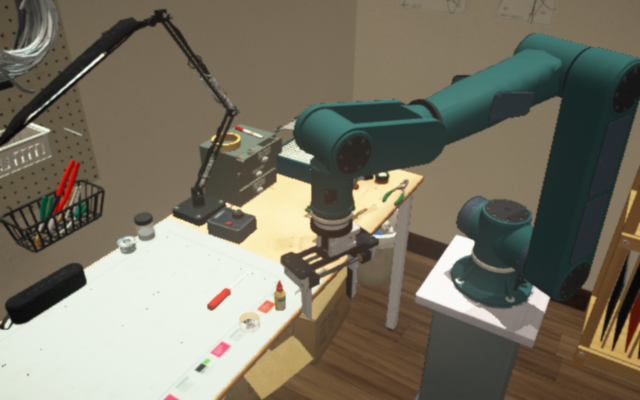

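View pics/top0.png

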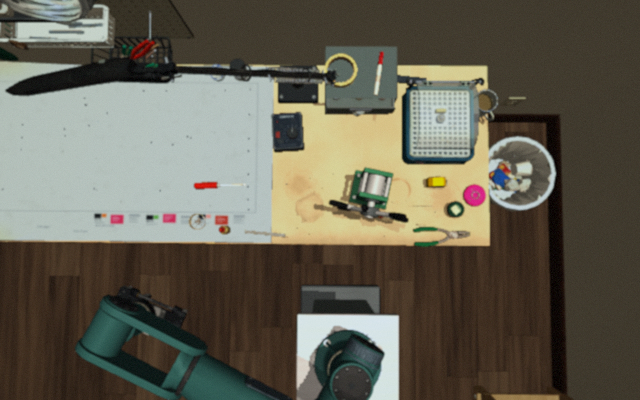

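Side: the arm hides the mill. Top: the mill is at about (370,190), and the wheel is edge-on from (330,205) to (408,218). I'll enlarge that area.

```bash
cat > h.py <<'E'
import numpy as np
from scipy.spatial.transform import Rotation as R
def ray(s,u,v):
    K=s['camera_matrix'];d=R.from_euler('xyz',s['attitude']).as_matrix()@np.linalg.inv(K)@[u,v,1];return d
def atz(s,u,v,z):
    d=ray(s,u,v);o=np.array(s['origin']);return o+d*(z-o[2])/d[2]
def proj(s,p):
    c=R.from_euler('xyz',s['attitude']).as_matrix().T@(np.array(p)-s['origin']);q=s['camera_matrix']@c;return q[:2]/q[2]
E
python3 - <<'E'
from bench import robot,cams
import cv2
from h import *
s=cams.snapshot('top');f=s['frame'][...,::-1]
cv2.imwrite('pics/top1.png',cv2.resize(f[150:250,300:420],None,fx=6,fy=6,interpolation=cv2.INTER_CUBIC))
for p in [(368,210,.142),(330,205,.142),(408,218,.142),(352,205,.172),(390,210,.172),(224,230,.09),(456,209,0)]:print(p,atz(s,*p).round(3))
w=cams.snapshot('wrist');cv2.imwrite('pics/w0.png',w['frame'][...,::-1]);print(w['camera_matrix'],w['T_tool_cam'])
E
```

```text
(368, 210, 0.142) [ 0.471 -0.052  0.142]
(330, 205, 0.142) [0.485 0.058 0.142]
(408, 218, 0.142) [ 0.449 -0.168  0.142]
(352, 205, 0.172) [ 0.484 -0.004  0.172]
(390, 210, 0.172) [ 0.47  -0.112  0.172]
(224, 230, 0.09) [0.41  0.376 0.09 ]
(456, 209, 0) [ 0.484 -0.346  0.   ]
[[309.70691629   0.         318.73083928]
 [  0.         309.70691629 201.52198969]
 [  0.           0.           1.        ]] [[-2.80980252e-04 -9.71072243e-01 -2.38785719e-01  6.95570350e-02]
 [ 9.99999736e-01 -4.32912002e-04  5.83823236e-04  2.99906996e-04]
 [-6.70307743e-04 -2.38785492e-01  9.71072108e-01 -1.79836399e-01]
 [ 0.00000000e+00  0.00000000e+00  0.00000000e+00  1.00000000e+00]]
```

View pics/top1.png

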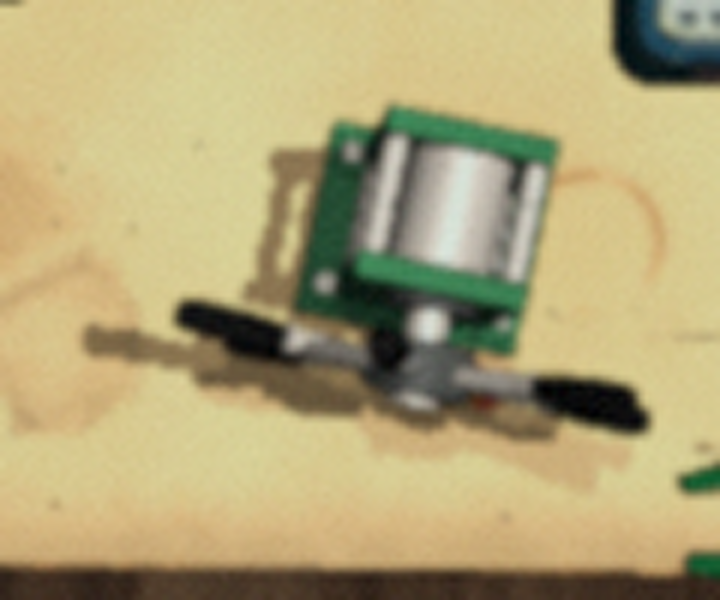

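The red cap shows at crop (485,400), so the cup points right and down. I'll move the arm above and in front of the wheel to clear the side view and use the wrist camera.

Call:
step_arm:
  plan:
    - [[0,0,40,0.05,0],[10,-30,75,0.1,0],[25,-65,105,0.2,0],[40,-100,130,0.23,0],[55,-140,150,0.23,0],[70,-180,165,0.23,0],[80,-220,180,0.23,0],[90,-260,190,0.23,0]]

```text
time: 0.87
tool_pos: [0.2893, 0.274, 0.3888]
ee_rot: [3.141, 0.001, 2.989]
wrist_force: [1.5, -0.0, 0.6]
width: 0.0441
```

Call:
step_arm:
  plan:
    - [[15,-40,5,0,0],[30,-80,10,0,0],[45,-120,15,0,0],[60,-160,20,0,0],[70,-200,20,0,0],[80,-240,20,0,0],[90,-280,20,0,0],[100,-310,20,0,0]]

```text
time: 1.53
tool_pos: [0.3889, -0.037, 0.4079]
ee_rot: [-3.141, 0.001, 2.986]
wrist_force: [0.8, 0.9, 0.6]
width: 0.0004
```

```bash
python3 - <<'E'
from bench import robot,cams
import cv2
o=robot.get_obs();print(o['time'],o['tool_pos'],o['ee_rot'],o['width'],o['wrist_force'])
w=cams.snapshot('wrist');cv2.imwrite('pics/w1.png',w['frame'][...,::-1])
s=cams.snapshot('side');cv2.imwrite('pics/side1.png',cv2.resize(s['frame'][130:330,220:460,::-1],None,fx=3,fy=3,interpolation=cv2.INTER_CUBIC))
E
```

```text
1.5333 [ 0.38889505 -0.03702084  0.40785087] [-3.14135483e+00  6.81637984e-04  2.98606863e+00] 0.0003566436708684368 [0.82888395 0.92799009 0.58834912]
```

View pics/w1.png

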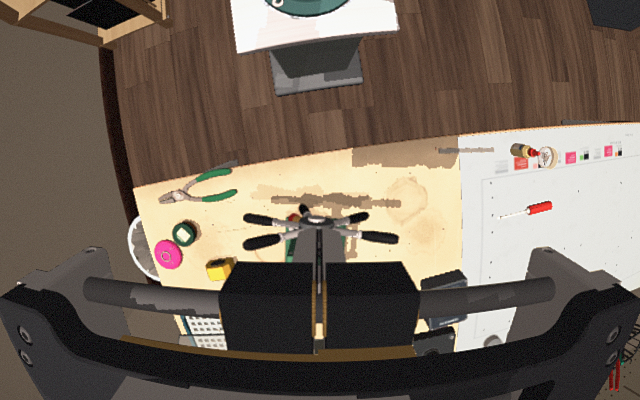

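View pics/side1.png

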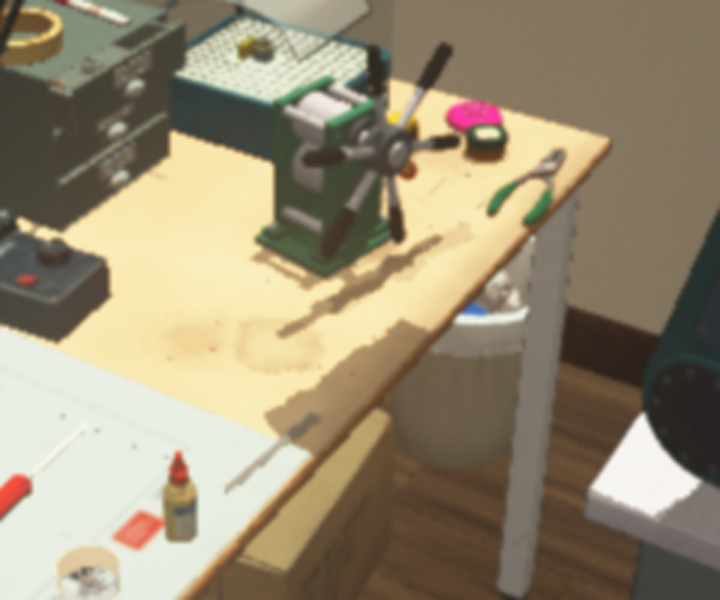

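The side view shows all six spokes. In the crop, the tips are at (375,48), (447,47), (458,143), (398,240), (328,252) and (308,160), the hub is at (393,152), and the red cap at (408,170) points low on the robot's right. I'll fit the mill pose and wheel angle to these.

```bash
cat > fit.py <<'E'
import numpy as np
from h import *
from scipy.optimize import least_squares
def wproj(w,pose,p):
    T=w['T_tool_cam'];Rt=R.from_euler('xyz',pose[1]).as_matrix()
    t=Rt.T@(np.array(p)-pose[0]);c=T[:3,:3].T@(t-T[:3,3]);r=np.hypot(*c[:2]);a=np.arctan2(r,c[2]);K=w['camera_matrix']
    return K[:2,2]+K[0,0]*a*c[:2]/r
def pt(q,th,a,r,x=0):
    hx,hy,yaw=q;e=np.array([-np.sin(yaw),np.cos(yaw),0]);n=np.array([np.cos(yaw),np.sin(yaw),0])
    return np.array([hx,hy,.142])+n*x+r*(np.cos(th+a)*np.array([0,0,1])-np.sin(th+a)*e)
E
python3 - <<'E'
from bench import robot,cams
from fit import *
o=robot.get_obs();s=cams.snapshot('side');t=cams.snapshot('top');w=cams.snapshot('wrist');P=(o['tool_pos'],o['ee_rot'])
d=np.radians
S=[((458,143),-30),((398,240),30),((328,252),90),((308,160),150),((375,48),210),((447,47),270)]
def f(q):
    r=[]
    for (u,v),a in S: r.append(proj(s,pt(q[:3],q[3],d(a),.122))-np.array([u/3+220,v/3+130]))
    r.append(proj(s,pt(q[:3],q[3],0,0,-.013))-np.array([395/3+220,152/3+130]))
    r.append(proj(t,pt(q[:3],q[3],d(150),.124))-np.array([182/6+300,312/6+150]))
    r.append(proj(t,pt(q[:3],q[3],d(-30),.124))-np.array([645/6+300,418/6+150]))
    r.append(wproj(w,P,pt(q[:3],q[3],d(150),.123))-[398,239])
    r.append(wproj(w,P,pt(q[:3],q[3],d(-30),.123))-[245,242])
    return np.array(r).ravel()
g=lambda q:f(q)
z=least_squares(f,[.47,-.05,-.16,2.0],loss='soft_l1');print(z.x.round(4),np.degrees(z.x[3]));print(z.fun.reshape(-1,2).round(1))
for a in (30,150,210,270,-30):print(a,[proj(t,pt(z.x[:3],z.x[3],d(a),.124)).round(),wproj(w,P,pt(z.x[:3],z.x[3],d(a),.124)).round()])
E
```

```text
[ 0.4673 -0.0559 -0.1956  2.4035] 137.70858166216382
[[ -1.4  -1.4]
 [ -0.6  -1.1]
 [ -1.5  -0.5]
 [ -0.1  -1.7]
 [ -0.8  -0.6]
 [ -0.5  -1. ]
 [  0.   -0.4]
 [ -0.8   0.3]
 [ -0.5   0.3]
 [ -0.8  -1.3]
 [ -0.1 -24.4]]
30 [array([374., 215.]), array([302., 207.])]
150 [array([330., 202.]), array([398., 238.])]
210 [array([364., 207.]), array([337., 262.])]
270 [array([405., 217.]), array([243., 245.])]
-30 [array([407., 220.]), array([244., 217.])]
```

The fit is good to about 1.5 px: hub (0.467, -0.056), mill yaw -0.196, wheel at 137.7°. The one outlier is a tip I labelled as the wrong spoke, and it matches its neighbour. The cup needs -137.7°, so I'll make two pushes to the left across the top, with the tip 85 mm above the hub and clear of the cup. First I'll go to the right of the spoke at 48°.

Call:
step_arm:
  plan:
    - [[12,-40,0,-0.04,0],[25,-80,0,-0.04,0],[37,-120,0,-0.04,0],[49,-160,-5,-0.04,0],[49,-166,-45,-0.04,0],[49,-166,-85,-0.04,0],[49,-166,-125,-0.04,0],[49,-166,-160,-0.04,0]]

```text
time: 2.45
tool_pos: [0.4383, -0.1984, 0.2455]
ee_rot: [3.141, -0.001, 2.951]
wrist_force: [0.7, 0.4, -0.5]
width: 0.0003
```

Call:
step_arm:
  plan:
    - [[0,0,-21,0,0],[0,0,-21,0,0],[0,0,-21,0,0]]

```text
time: 2.7
tool_pos: [0.4381, -0.1985, 0.2265]
ee_rot: [3.141, -0.002, 2.951]
wrist_force: [-0.3, -0.4, -0.5]
width: 0.0004
```

Call:
step_arm:
  plan:
    - [[3,16,0,0,0],[6,31,0,0,0],[9,47,0,0,0],[12,62,0,0,0],[15,78,0,0,0],[18,93,0,0,0],[21,108,0,0,0],[24,123,0,0,0]]

```text
time: 3.37
tool_pos: [0.4639, -0.0762, 0.2309]
ee_rot: [-3.141, 0.007, 2.949]
wrist_force: [-0.1, 0.7, -0.0]
width: 0.0004
```

Call:
step_arm:
  plan:
    - [[3,16,0,0,0],[6,31,0,0,0],[9,47,0,0,0],[12,62,0,0,0],[12,62,0,0,0]]

```text
time: 3.78
tool_pos: [0.4758, -0.0129, 0.2304]
ee_rot: [3.14, 0.006, 2.952]
wrist_force: [-0.1, -0.1, 0.1]
width: 0.0003
```

Call:
step_arm:
  plan:
    - [[0,0,30,0,0],[0,0,65,0,0],[0,0,100,0,0],[0,0,120,0,0],[0,0,120,0,0]]

```text
time: 4.2
tool_pos: [0.4759, -0.0157, 0.3552]
ee_rot: [3.141, 0.015, 2.949]
wrist_force: [-0.3, 0.0, -0.2]
width: 0.0002
```

```bash
python3 - <<'E'
from bench import robot,cams
import cv2
s=cams.snapshot('side');cv2.imwrite('pics/side2.png',cv2.resize(s['frame'][130:230,290:390,::-1],None,fx=6,fy=6,interpolation=cv2.INTER_CUBIC))
E
```

```text
(no output)
```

View pics/side2.png

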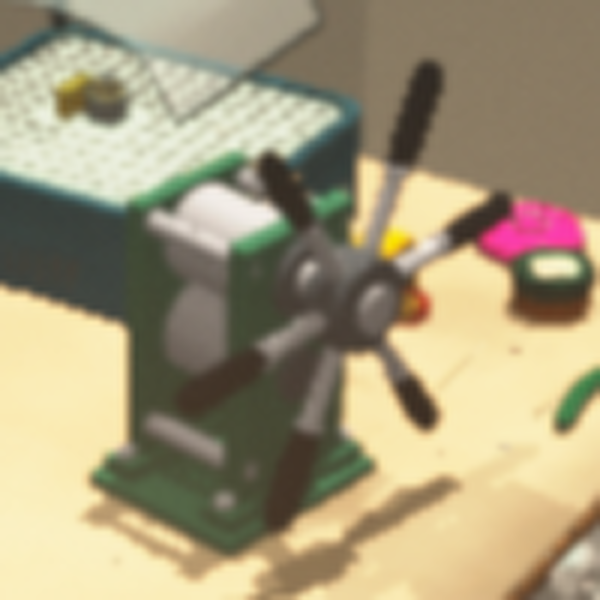

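The crop shows spoke tips at (510,205), (430,420), (278,520), (185,405), (268,160) and (430,70). The red cap is at (415,305), on the robot's right.

```bash
cat > th.py <<'E'
from bench import robot,cams
from fit import *
def go(S,t0):
    s=cams.snapshot('side');q=[.4673,-.0559,-.1956];d=np.radians
    f=lambda z:np.ravel([proj(s,pt(q,z[0],d(a),.122))-np.array([u/6+290,v/6+130])+[.8,1.0] for (u,v),a in S])
    z=least_squares(f,[t0],loss='soft_l1');print(np.degrees(z.x),z.fun.reshape(-1,2).round(1).tolist())
E
python3 -c "
from th import *
T=[(510,205),(430,420),(278,520),(185,405),(268,160),(430,70)]
for t in (.5,1,1.5,2): go(list(zip(T,(-30,30,90,150,210,270))),t)"
```

```text
[115.8836864] [[-0.9, -0.3], [-0.0, -0.0], [0.2, 0.7], [1.0, -0.2], [0.4, 0.3], [0.5, -0.6]]
[115.8836864] [[-0.9, -0.3], [-0.0, -0.0], [0.2, 0.7], [1.0, -0.2], [0.4, 0.3], [0.5, -0.6]]
[115.88368643] [[-0.9, -0.3], [-0.0, -0.0], [0.2, 0.7], [1.0, -0.2], [0.4, 0.3], [0.5, -0.6]]
[115.8836864] [[-0.9, -0.3], [-0.0, -0.0], [0.2, 0.7], [1.0, -0.2], [0.4, 0.3], [0.5, -0.6]]
```

The wheel is at 115.9°. The fingertip skimmed over the first spoke, since its tip was just at finger height, and pushed the next one down to -34°. A second stroke will push the spoke now at 26°, which is well within the finger's height.

Call:
step_arm:
  plan:
    - [[-8,-40,0,0,0],[-16,-80,0,0,0],[-24,-120,0,0,0],[-28,-138,-10,0,0],[-28,-138,-50,0,0],[-28,-138,-90,0,0],[-28,-138,-122,0,0],[-28,-138,-122,0,0]]

```text
time: 5.12
tool_pos: [0.4405, -0.1511, 0.2137]
ee_rot: [3.136, -0.02, 2.947]
wrist_force: [-0.4, -0.1, -1.1]
width: 0.0006
```

Call:
step_arm:
  plan:
    - [[3,16,0,0,0],[6,31,0,0,0],[9,47,0,0,0],[12,62,0,0,0],[15,78,0,0,0],[18,93,0,0,0],[21,108,0,0,0],[24,123,0,0,0]]

```text
time: 5.78
tool_pos: [0.4706, -0.0308, 0.2265]
ee_rot: [-3.139, 0.002, 2.947]
wrist_force: [0.3, -3.1, 0.2]
width: 0.0003
```

Call:
step_arm:
  plan:
    - [[3,14,0,0,0],[3,14,0,0,0],[3,14,0,0,0]]

```text
time: 6.03
tool_pos: [0.4736, -0.0161, 0.226]
ee_rot: [-3.142, 0.001, 2.95]
wrist_force: [0.2, 0.2, 0.1]
width: 0.0004
```

By the same geometry, this spoke is now near -34°, so the wheel is near 56°. Next is the final stroke, stopping the next spoke at -30°.

Call:
step_arm:
  plan:
    - [[0,0,40,0,0],[0,0,80,0,0],[0,0,115,0,0],[-8,-40,120,0,0],[-16,-80,120,0,0],[-24,-120,120,0,0],[-27,-138,120,0,0],[-27,-138,120,0,0]]

```text
time: 6.7
tool_pos: [0.4451, -0.1586, 0.345]
ee_rot: [-3.14, -0.0, 2.941]
wrist_force: [-0.8, -0.0, 0.7]
width: 0.0002
```

Call:
step_arm:
  plan:
    - [[0,0,-40,0,0],[0,0,-80,0,0],[0,0,-110,0,0],[0,0,-120,0,0],[0,0,-120,0,0],[0,0,-120,0,0]]

```text
time: 7.2
tool_pos: [0.4465, -0.1544, 0.2261]
ee_rot: [-3.141, 0.001, 2.948]
wrist_force: [0.4, 0.6, 1.0]
width: 0.0008
```

Call:
step_arm:
  plan:
    - [[3,16,0,0,0],[6,31,0,0,0],[9,47,0,0,0],[12,62,0,0,0],[15,78,0,0,0],[18,93,0,0,0],[21,108,0,0,0],[21,108,0,0,0]]

```text
time: 7.87
tool_pos: [0.469, -0.0448, 0.2285]
ee_rot: [3.141, 0.006, 2.951]
wrist_force: [0.2, 0.1, 1.0]
width: 0.0005
```

Call:
step_arm:
  plan:
    - [[1,7,0,0,0],[2,14,0,0,0],[4,20,0,0,0],[4,20,0,0,0],[4,20,0,0,0]]

```text
time: 8.28
tool_pos: [0.4713, -0.026, 0.2249]
ee_rot: [3.141, 0.0, 2.948]
wrist_force: [0.6, -0.3, -0.5]
width: 0.0006
```

Call:
step_arm:
  plan:
    - [[0,0,30,0,0],[0,0,70,0,0],[0,0,110,0,0],[0,0,150,0,0],[0,0,170,0,0],[0,0,170,0,0],[0,0,170,0,0]]

```text
time: 8.87
tool_pos: [0.4715, -0.0266, 0.3958]
ee_rot: [3.141, 0.003, 2.948]
wrist_force: [-0.5, -0.6, -1.1]
width: 0.0004
```

```bash
python3 - <<'E'
from bench import robot,cams
import cv2
s=cams.snapshot('side');cv2.imwrite('pics/side3.png',cv2.resize(s['frame'][130:230,290:390,::-1],None,fx=6,fy=6,interpolation=cv2.INTER_CUBIC))
E
```

```text
(no output)
```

View pics/side3.png

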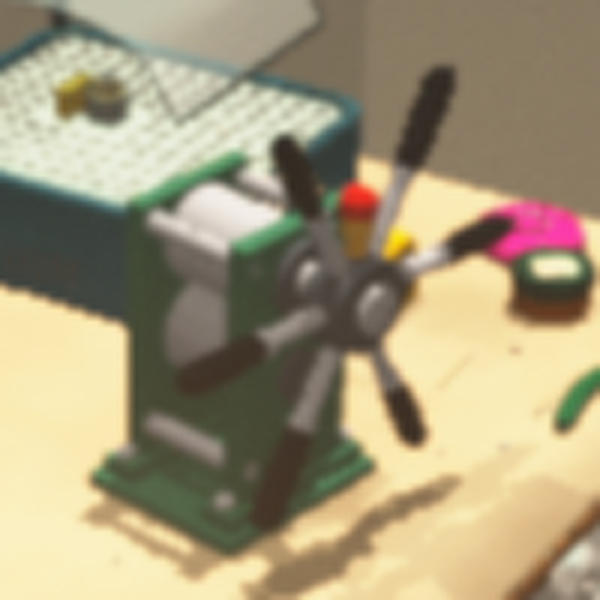

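The red cap at (358,195) is straight above the hub. Tips are at (285,142), (443,75), (507,225), (412,440), (265,522) and (182,385).

```bash
python3 -c "
from th import *
T=[(285,142),(443,75),(507,225),(412,440),(265,522),(182,385)]
go(list(zip(T,(-30,30,90,150,210,270))),0)
s=cams.snapshot('side')
for a in(-6,-3,0,3,6):print(a,((proj(s,pt([.4673,-.0559,-.1956],np.radians(a),0,.055))+[.8,1.]-[290,130])*6).round())
import cv2
o=robot.get_obs();print(o['time'],o['qvel'].round(3) if hasattr(o['qvel'],'round') else o['qvel'])
t=cams.snapshot('top')['frame'][...,::-1];a=cv2.imread('pics/top0.png')
cv2.imwrite('pics/cmp.png',np.vstack([a[150:260,150:500],t[150:260,150:500]]).repeat(2,0).repeat(2,1))"
```

```text
[1.76166058] [[0.1, 0.0], [0.5, -0.7], [-0.6, -0.2], [0.7, -0.4], [0.0, 0.1], [1.5, -0.6]]
-6 [352. 205.]
-3 [356. 203.]
0 [359. 201.]
3 [363. 199.]
6 [367. 198.]
9.0167 [ 0.001  0.001  0.006 -0.002  0.002  0.001]
```

View pics/cmp.png

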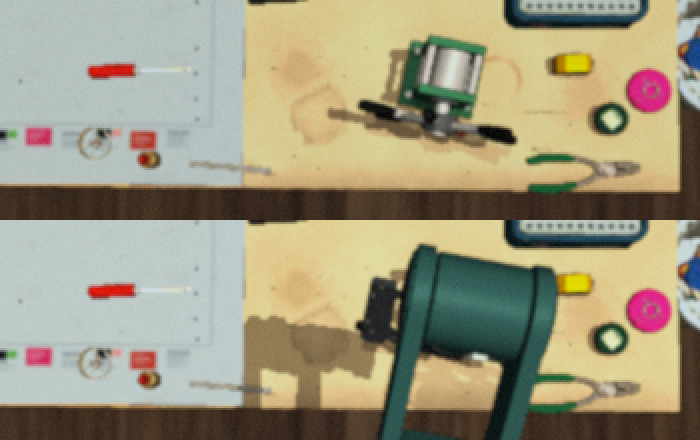

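Nothing on the worktop has moved. The wheel reads 1.8° by the spokes and about 0° by the cap, and the hand is about 130 mm above the spokes, so I'm handing in.

```bash
python3 -c "
from bench import robot
print(robot.close_job())"
```

```text
the job is handed in; nothing more can be done
None
```

The oil cup now points straight up, and I handed the job in at about 9 s of the 64 s allowed. I turned the wheel about 136° anticlockwise with three sideways pushes on the upper spokes, keeping the closed fingertips about 85 mm above the hub, clear of the cup.

- **First push:** it skimmed over the spoke I had aimed at and moved the next one instead, about 22°. I measured the wheel again and added one more push.
- **Cup angle:** the spoke tips in the side picture put the wheel at 1.8°, and the red cap's position suggests about 0°. Both are well inside the 7° limit.
- **Other things on the worktop:** comparing the top pictures from before and after, none of the loose things had visibly moved.
- **Hand:** it was about 130 mm above the spokes at hand-in, and the arm was at rest.

I judged the wheel at rest from its friction and a single last picture; I did not measure its speed. Handing in gave no verdict.

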